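Lay the test bracket down against the stop

ROBOT

A 6-joint arm with a two-finger parallel gripper is mounted at the origin on the work surface. World frame = base frame: x ahead of the robot, y to its left, z up, the work surface at z = 0. Lengths are in m, angles in rad, forces in N, time in s.
With the tool pointing down it reaches from about 0.375 to 0.975 m from the base axis. Payload 3.8 kg.
Tool frame: the origin (TCP) lies midway between the tips of the shut fingers; the grasp point (between the pads) lies 19 mm behind it; x points along the fingers, y is the direction in which the jaws open and shut, and the axes are right-handed (so a half turn about x gives the same grasp; the last joint's range is limited). The gripper opens to 88 mm and grips with 3 to 60 N. Pads are 18 mm wide; open, the fingers measure 123 mm over their backs; the gripper's body (75 mm by 187 mm) begins 45 mm behind the grasp point.
Start: joints at [-1.269, 0.264, 1.604, -0, 1.274, -0.037], TCP at [0.224, -0.637, 0.239] pointing down, gripper open.
Joint ranges: [-2.63, 2.63], [-0.94, 2.18], [0.31, 2.57], [-1.31, 4.45], [0, 2.66], [-2.55, 2.55]. Speed limits (rad/s): [2.57, 2.57, 3.14, 3.14, 3.14, 3.14].

INTERFACE

Orientations are given as a rotation vector (axis times angle).
In Python, from cell import manip, inverse_kinematics, cams, order gives the robot as it stands. Calls block until the motion is done:
- manip.move_pose(position, orientation): joint-space move of the TCP to a pose.
- manip.move_linear(position, rate=0.15, rot=None): straight line of the TCP; rot=None keeps the orientation; rate is the mean speed in m/s.
- manip.set_joints(angles): joint-space move.
- manip.set_gripper(opening, force=None): finger opening in m; force is the grip in N (None keeps the last); returns when the fingers have stopped.
- manip.dwell(seconds).
- inverse_kinematics(position, orientation): joint angles nearest the present ones, or None.
- manip.state(): the state.
- cams.capture(name): name is "side" or "top" or "wrist"; returns a dict with "image" (420x560x3 uint8, blue, green, red), "z_map" (420x560 float32, m along the optical axis (not along the pixel's ray), 0 where there is no reading), "intrinsics" (3x3 intrinsics, pixels), "position" and "orientation" of the camera in the world; the wrist camera has in their place "T_tool_cam" (4x4, takes a point from camera to tool coordinates, whose origin is the TCP and whose axes are the tool frame's). Camera axes: x right, y down, z forward; pixel columns grow to the right and rows downward; lengths in m; the calibration is good to about 2 mm. A picture is of the moment at which its call begins: read the wrist's pose just before it.
A pose or a line that the arm cannot do raises manip.IKError and nothing moves.
- order.close_job(): hands the job in, once; it reports no verdict.
The state is a dict: "clock": time; "joint_pos": joint angles; "joint_velocities": joint speeds; "tau": joint torques, N m; "tool_pos": TCP position; "tcp_rot": TCP orientation; "contact_force": force on the tool from outside, world axes, zero at the start; "moment": the same for the moment, N m; "gripper_width": finger opening in m.
Only numpy, scipy, OpenCV 4.12 (cv2) and the standard library are available. Lean on these libraries where they do the work, as an engineer would, in place of code of your own. Each camera call takes 0.05 s, during which the arm holds its last target. There are 200 camera calls.

TASK

Lay the tall upright bracket down for inspection of its foot: with the fingertips, tip it over away from the stop bar, letting it down slowly under control so that it lands gently on its side on the mat, then push it back along the mat until the underside of its foot rests squarely against the stop. Do not squeeze, lift or carry the bracket, and leave the things around it where they are.

Things in the scene. Friction and masses are not known exactly. Their poses are not given: they have to be found in the camera images.
- rest: fixed lay-down rest: black rubber mat 290 x 160 mm, 4 mm thick, with a low steel stop bar (rubber faced, 150 mm long, 24 mm deep, top 24 mm above the table) across one end. Origin on the table under the middle of the stop's face; x points level from that face along the mat (the way the bracket is to fall; 260 mm of mat), y along the stop, z up.
- bracket: loose tall bracket, about 0.45 kg, standing on the mat just in front of the stop: foot block 36 x 130 x 28 mm high, two flat cheeks 36 mm deep and 14 mm thick up to 150 mm overall, a round crossbar between them. Origin at the centre of the foot's underside; x across the 36 mm depth (roughly along the rest's x), y along the crossbar, z up the bracket. Centre of mass 48 mm up.
- crossbar (a point): centre of the bracket's round steel crossbar, 14 mm diameter, 102 mm long between the cheeks, 140 mm above the foot's underside, midway in the depth; the window under it is open down to the foot block. The bracket tips about the long edge of its foot and overbalances at about 20 degrees; its foot may slide as it leans. Lying, the bar is 18 mm above the mat.
- vial: bystander: small frosted glass vial, 28 mm diameter, 72 mm tall, standing beside the mat; origin at its underside.
- impression: bystander: grey acrylic ear impression, 32 mm wide, 38 mm tall, beside the mat; origin at its underside.
- file: bystander: steel file with a steel handle, 180 mm long along its x, about 22 mm high, lying beside the mat; origin at its middle on the table.
- cup: bystander: white ceramic cup, 60 mm diameter, 50 mm tall, to the robot's left; origin at its underside.
- brush: bystander: small cleaning brush, 140 mm long, lying to the robot's left; origin near its middle.
There are look-alikes about, which are no part of the job. There is more than one size of the bracket; the job needs the middle-sized.

How it is judged:
By the outcome, as a careful person would: the job done as asked, in the order asked, and still so for the second after the job is handed in, with the robot touching nothing.
It also fails if it takes over 70 s, if anything falls off the work surface, if the arm or the gripper's body presses on something with over 40 N, if the wrist force passes 120 N, or if a joint passes its speed limit or range.

## Working session

There is one attempt and no reset: what is moved stays moved. The work goes in short steps, each a Python script; the robot and the scene stay as the last script left them, time stands still between calls to the robot, and variables do not carry over. Pictures are saved under pics/ and viewed, about 8 in all and at most 12, crops included, and the job is handed in when it is done.

```bash
ls; mkdir -p pics; python3 - <<'E'
from cell import manip,cams
import cv2,numpy as np
for n in("top","side"):
    c=cams.capture(n); cv2.imwrite(f"pics/{n}0.png",c["image"]); np.savez(f"{n}0.npz",**c)
    print(n,c["intrinsics"].tolist(),c["position"],c["orientation"])
print(manip.state())
E
```

```text
pics
top [[425.68410748623967, 0.0, 277.08383219297775], [0.0, 425.68410748623967, 211.17824582624266], [0.0, 0.0, 1.0]] [0.38390264 0.13237718 1.28705889] [-2.13034098  2.13773653 -0.18970956]
side [[509.3451221440689, 0.0, 277.4022269459303], [0.0, 509.3451221440689, 207.0151415749624], [0.0, 0.0, 1.0]] [ 0.55726784 -0.56349132  0.98974499] [-2.48676042  0.02073337 -0.00655571]
{'clock': 0.1, 'joint_pos': array([-1.26890740e+00,  2.64668619e-01,  1.60522806e+00, -2.05205873e-05,
        1.27369602e+00, -3.69002650e-02]), 'joint_velocities': array([-0.00118572, -0.00033096, -0.00544319,  0.00158806, -0.00038926,
        0.00045588]), 'tau': array([ 8.62583402e-04, -5.03617716e+01, -3.58070791e+01,  7.30646378e-02,
        2.33223365e-02, -5.55290751e-05]), 'tool_pos': array([ 0.22413512, -0.63602497,  0.23752377]), 'tcp_rot': array([ 2.0381268 ,  0.35069201, -2.03871342]), 'contact_force': array([-1.0777157 ,  0.03792083, -0.22708543]), 'moment': array([ 0.01825325, -0.0336801 , -0.07155733]), 'gripper_width': 0.08793764305768177}
```

View pics/top0.png

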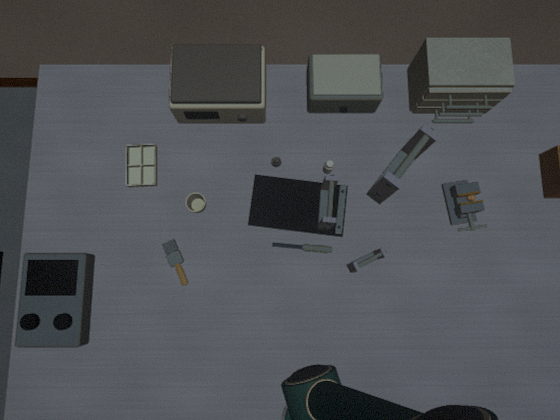

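View pics/side0.png

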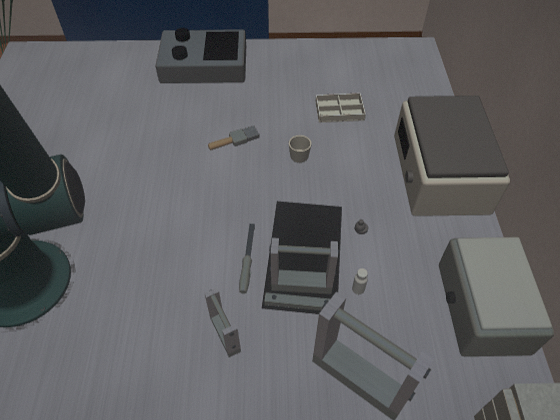

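Top view: candidates are the brackets at (332,205) on the mat in front of the stop, a smaller one lying at (365,260), and a larger one at (403,165). The one on the mat is the middle-sized and stands upright in front of the stop; the stop is to its right, and the mat extends left. I'll measure it and confirm with a crop.

```bash
cat > h.py <<'E'
import numpy as np,cv2
from scipy.spatial.transform import Rotation as R
def cloud(c):
    K=c["intrinsics"];z=c["z_map"];v,u=np.mgrid[:z.shape[0],:z.shape[1]]
    p=np.stack([(u-K[0,2])/K[0,0]*z,(v-K[1,2])/K[1,1]*z,z],-1)
    w=p@R.from_rotvec(c["orientation"]).as_matrix().T+c["position"]; w[z==0]=np.nan; return w
def ray(c,uv,h):
    K=c["intrinsics"];uv=np.atleast_2d(uv).astype(float)
    d=np.c_[(uv-K[:2,2])/[K[0,0],K[1,1]],np.ones(len(uv))]@R.from_rotvec(c["orientation"]).as_matrix().T
    return c["position"]+d*((h-c["position"][2])/d[:,2])[:,None]
def project(c,P):
    q=(np.atleast_2d(P)-c["position"])@R.from_rotvec(c["orientation"]).as_matrix()
    return q[:,:2]/q[:,2:]*[c["intrinsics"][0,0],c["intrinsics"][1,1]]+c["intrinsics"][:2,2]
E
python3 - <<'E'
from h import *
t=dict(np.load("top0.npz"));s=dict(np.load("side0.npz"))
for n,c,roi in(("top",t,(235,160,130,95)),("side",s,(255,190,100,130))):
    g=c["image"].max(2);x,y,w,h=roi
    m=np.zeros_like(g);m[y:y+h,x:x+w]=(g[y:y+h,x:x+w]<48)*255
    m=cv2.morphologyEx(m,cv2.MORPH_OPEN,np.ones((3,3)))
    cs=max(cv2.findContours(m,0,2)[0],key=cv2.contourArea)
    b=cv2.approxPolyDP(cv2.convexHull(cs),4,True)[:,0]
    print(n,"mat hull",b.tolist(),ray(c,b,.004).round(4).tolist())
    W=cloud(c)
    sub=W[y:y+h,x:x+w].reshape(-1,3)
    for lo,hi in((.018,.028),(.029,.036),(.135,.165)):
        k=(sub[:,2]>lo)&(sub[:,2]<hi);p=sub[k]
        if len(p)>10:
            r=cv2.minAreaRect((p[:,:2]*1000).astype(np.float32));print(lo,hi,len(p),r,p.mean(0))
a=cv2.resize(t["image"][150:260,235:445],None,fx=3,fy=3,interpolation=2);b=cv2.resize(s["image"][185:420,190:440],None,fx=2,fy=2,interpolation=2)
b=cv2.resize(b,None,fx=.4,fy=.4) if 0 else b
cv2.imwrite("pics/c1.png",cv2.convertScaleAbs(b,alpha=1.5));cv2.imwrite("pics/c2.png",cv2.convertScaleAbs(a,alpha=1.5))
E
```

```text
top mat hull [[255, 175], [322, 183], [334, 234], [249, 224]] [[0.7209, 0.1931, 0.004], [0.6948, -0.0145, 0.004], [0.5359, -0.0474, 0.004], [0.5673, 0.2105, 0.004]]
0.018 0.028 555 ((619.3014526367188, 36.623985290527344), (230.36895751953125, 262.4931945800781), 82.5597915649414) [ 0.59081078 -0.03713596  0.02296803]
0.029 0.036 197 ((676.7484741210938, 1.407562255859375), (283.62420654296875, 128.01931762695312), 34.85986328125) [ 0.62956265 -0.01065826  0.03217112]
0.135 0.165 365 ((614.4640502929688, -20.234172821044922), (36.09987258911133, 137.59185791015625), 85.15184783935547) [ 0.61384983 -0.01964628  0.15069779]
side mat hull [[273, 230], [287, 203], [334, 207], [340, 218], [339, 240], [329, 246], [279, 244]] [[0.5579, 0.1251, 0.004], [0.5932, 0.2052, 0.004], [0.7075, 0.1909, 0.004], [0.7191, 0.1574, 0.004], [0.711, 0.0942, 0.004], [0.6865, 0.078, 0.004], [0.5714, 0.0854, 0.004]]
0.018 0.028 872 ((634.1901245117188, -44.23796081542969), (78.10778045654297, 188.55465698242188), 84.04306030273438) [ 0.60574235 -0.06008463  0.02303634]
0.029 0.036 642 ((641.2471313476562, -24.93454360961914), (39.09929275512695, 175.93492126464844), 85.1771240234375) [ 0.61798414 -0.02328093  0.03137023]
0.135 0.165 688 ((617.9561767578125, -21.977705001831055), (39.40986633300781, 136.8919219970703), 84.4692153930664) [ 0.61832362 -0.02495056  0.14883364]
```

View pics/c1.png

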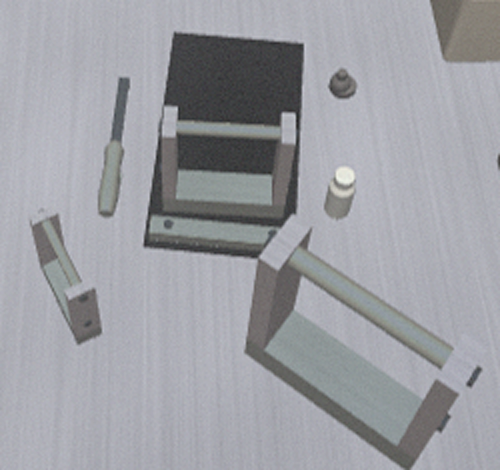

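The crop confirms it: the bracket on the mat in front of the stop is the upright, middle-sized one. The small one lies at lower left and the large one at lower right. Next I check IK along the whole tipping path, then approach above the crossbar and look with the wrist camera.

```bash
cat >> h.py <<'E'
O=np.array([.6124,-.0562,0]); YAW=np.deg2rad(83)
D=np.array([np.cos(YAW),np.sin(YAW),0]); Z=np.array([0,0,1.])
def rot(phi,sgn=1,yaw=YAW):   # fingers lean: tips point back(-x) and down, body towards +x
    d=np.array([np.cos(yaw),np.sin(yaw),0])
    x=-np.sin(phi)*d-np.cos(phi)*Z; y=sgn*(np.cos(phi)*d-np.sin(phi)*Z)
    return R.from_matrix(np.c_[x,y,np.cross(x,y)])
def tcp(bar,phi,s,off=0,yaw=YAW):  # bar centre lies s behind the tip line, off = tool shift towards front
    d=np.array([np.cos(yaw),np.sin(yaw),0])
    return bar+s*(-np.sin(phi)*d-np.cos(phi)*Z)+off*(np.cos(phi)*d-np.sin(phi)*Z)
def bar_at(bar0,th,yaw=YAW):  # fixed pivot at front foot edge
    d=np.array([np.cos(yaw),np.sin(yaw),0]); p=bar0+.018*d-.140*Z
    return p+(-.018*np.cos(th)+.14*np.sin(th))*d+(.018*np.sin(th)+.14*np.cos(th))*Z
E
python3 - <<'E'
from h import *
from cell import manip,inverse_kinematics
t=dict(np.load("top0.npz"));W=cloud(t)
for nm,(x,y,w,h) in dict(big=(365,125,75,80),vial=(322,158,14,16),imp=(270,155,14,14),cup=(184,192,24,22)).items():
    p=W[y:y+h,x:x+w].reshape(-1,3);p=p[p[:,2]>.012];print(nm,p.min(0).round(3),p.max(0).round(3))
b0=np.array([.616,-.021,.144])
for sg in(1,-1):
    print(sg)
    for th in(0,30,60,90):
        f=np.deg2rad(30*min(1,th/60));q=inverse_kinematics(tcp(bar_at(b0,np.deg2rad(th)),f,.008),rot(f,sg).as_rotvec());print(th,None if q is None else np.round(q,2))
print(R.from_rotvec(manip.state()["tcp_rot"]).as_matrix().round(2))
E
```

```text
big [ 0.628 -0.303  0.012] [ 0.805 -0.149  0.219]
vial [ 0.724 -0.044  0.012] [ 0.749 -0.017  0.077]
imp [0.746 0.115 0.013] [0.773 0.14  0.042]
cup [0.599 0.338 0.012] [0.655 0.396 0.055]
1
0 [-0.07  0.24  1.84 -0.    1.07 -1.52]
30 [ 0.17  0.32  1.78 -0.28  1.14 -1.15]
60 [ 0.36  0.49  1.69 -0.48  1.26 -0.87]
90 [ 0.4   0.6   1.67 -0.49  1.19 -0.8 ]
-1
0 [-0.07  0.24  1.84 -0.    1.07  1.62]
30 [ 0.17  0.32  1.78 -0.28  1.14  1.99]
60 [ 0.36  0.49  1.69 -0.48  1.26  2.27]
90 [ 0.4   0.6   1.67 -0.49  1.19  2.34]
[[-0.    0.33 -0.94]
 [ 0.   -0.94 -0.33]
 [-1.   -0.   -0.  ]]
```

```bash
python3 - <<'E'
from h import *
from cell import manip,cams
p=manip.state()["tool_pos"]
manip.move_linear([p[0],p[1],.34],rate=.25)
b0=np.array([.616,-.021,0])
manip.move_pose(b0+.30*Z,rot(0).as_rotvec()); manip.set_gripper(.032)
manip.move_linear(b0+.235*Z,rate=.2)
s=manip.state();c=cams.capture("wrist");cv2.imwrite("pics/w1.png",cv2.convertScaleAbs(c["image"],alpha=1.5))
np.savez("w1.npz",**c,tp=s["tool_pos"],tr=s["tcp_rot"])
d=cams.capture("side");np.savez("side1.npz",**d);cv2.imwrite("pics/s1.png",cv2.convertScaleAbs(cv2.resize(d["image"][60:330,180:440],None,fx=2,fy=2),alpha=1.5))
print(s["clock"],s["tool_pos"],s["contact_force"],c["T_tool_cam"].round(3).tolist())
E
```

```text
4.65 [ 0.61575174 -0.02098465  0.2347476 ] [-0.83307627  0.05671725  0.45343681] [[-0.001, -0.319, 0.948, -0.146], [1.0, -0.0, 0.001, 0.0], [-0.0, 0.948, 0.319, -0.083], [0.0, 0.0, 0.0, 1.0]]
```

View pics/w1.png

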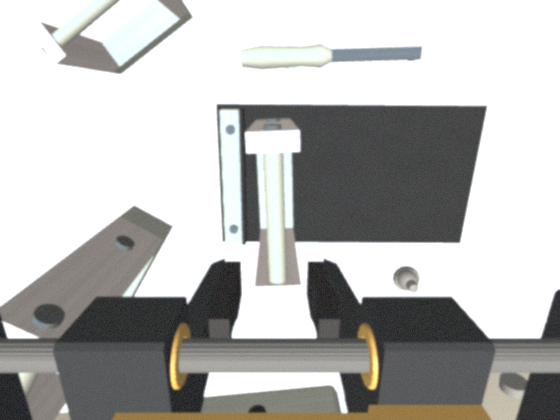

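View pics/s1.png

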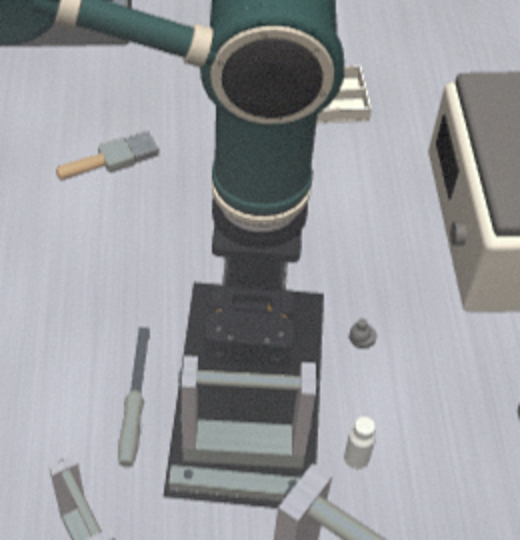

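Wrist view: the bar runs from (272,150) to (277,280) between the tips at (228,265) and (322,265). The stop's right edge is near column 244, and the mat spans columns 244–485. I'll get the bar and stop positions from this.

```bash
cat >> h.py <<'E'
def wcam(c,tp,tr):
    T=np.eye(4);T[:3,:3]=R.from_rotvec(tr).as_matrix();T[:3,3]=tp;T=T@c["T_tool_cam"]
    c=dict(c);c["position"]=T[:3,3];c["orientation"]=R.from_matrix(T[:3,:3]).as_rotvec();return c
E
python3 - <<'E'
from h import *
c=dict(np.load("w1.npz"));c=wcam(c,c["tp"],c["tr"]);W=cloud(c);g=c["image"].max(2).astype(int)
for r in(165,185,205,225):
    z=W[r,250:300,2]; k=np.where(z>.12)[0]+250
    e=np.abs(np.diff(cv2.GaussianBlur(g[r:r+1,255:300].astype(np.float32),(3,1),0)[0]))
    print(r,"bar cols",k.min() if len(k) else 0,k.max() if len(k) else 0,"ztop",np.nanmax(z).round(4),
      ray(c,[[k.min()-.5,r],[k.max()+.5,r]],.144).mean(0).round(4))
    m=np.where(g[r,225:258]>60)[0]+225; 
    edge=m[m<252].max()+.5; lo=np.where(g[r,200:240]<60)[0]
    P=ray(c,[edge,r],.024)[0]; print("  stop face edge col",edge,P.round(4),"zmap",W[r,int(edge)-3].round(4))
# mat far edge
for r in(130,180,225):
    k=np.where(g[r,400:]>60)[0].min()+400-.5; print("far",r,k,ray(c,[k,r],.004).round(4))
print(g[185,205:300:2])
E
```

```text
165 bar cols 264 282 ztop 0.1523 [ 0.5775 -0.0164  0.144 ]
  stop face edge col 241.5 [ 0.5958 -0.0527  0.024 ] zmap [ 0.5952 -0.0564  0.0247]
185 bar cols 265 283 ztop 0.1512 [ 0.5921 -0.0175  0.144 ]
  stop face edge col 242.5 [ 0.6176 -0.055   0.024 ] zmap [ 0.6172 -0.0588  0.0239]
205 bar cols 266 283 ztop 0.1521 [ 0.6072 -0.0189  0.144 ]
  stop face edge col 242.5 [ 0.6402 -0.0585  0.024 ] zmap [ 0.6399 -0.0624  0.0234]
225 bar cols 266 284 ztop 0.1516 [ 0.6229 -0.0205  0.144 ]
  stop face edge col 243.5 [ 0.6639 -0.0609  0.024 ] zmap [ 0.6632 -0.0648  0.0246]
far 130 480.5 [[0.593  0.2101 0.004 ]]
far 180 470.5 [[0.6484 0.2027 0.004 ]]
far 225 461.5 [[0.703  0.1955 0.004 ]]
[213 213 212 211 212 210 209 160  85 154 176 183 183 180 178 181 180 166
  93  47  38  54  50  51  48  50  90 171 184 174 152 167 177 179 178 179
 173 160 136 132 177 184 184 167  79  50  50  49]
```

```bash
cat >> h.py <<'E'
B0=np.array([.616,-.0198,.1445]); BY=np.deg2rad(84.8)
def go(manip,th,rate,s=None,off=0):
    a=np.deg2rad(th); f=np.deg2rad(30*min(1,th/60)); s=.012-.006*min(1,th/80) if s is None else s
    manip.move_linear(tcp(bar_at(B0,a,BY),f,s,off,BY),rate=rate,rot=rot(f,1,BY).as_rotvec())
    st=manip.state(); print(th,round(st["clock"],2),st["tool_pos"].round(4),st["contact_force"].round(2),round(st["gripper_width"],4))
E
python3 - <<'E'
from h import *
from cell import manip,cams
manip.move_linear(tcp(B0,0,-.06,0,BY),rate=.1,rot=rot(0,1,BY).as_rotvec())
go(manip,0,.1); manip.set_gripper(.019,3); go(manip,0,.05)
for th in(6,12,18,24,30,36,42): go(manip,th,.04)
d=cams.capture("side");cv2.imwrite("pics/s2.png",cv2.convertScaleAbs(cv2.resize(d["image"][140:330,230:390],None,fx=3,fy=3),alpha=1.7))
E
```

```text
0 6.08 [ 0.6165 -0.0198  0.1331] [ 0.08 -0.67  0.46] 0.0321
0 6.72 [ 0.616  -0.0198  0.1325] [ 0.46 -0.5  -0.36] 0.019
6 7.22 [ 0.6172 -0.0055  0.134 ] [-0.1  -0.4  -0.41] 0.0191
12 7.73 [0.6186 0.0084 0.1341] [ 0.63 -0.45 -0.53] 0.0191
18 8.24 [0.6199 0.0226 0.1327] [-0.09 -0.25  0.51] 0.019
24 8.75 [0.6211 0.0364 0.1297] [-0.21  0.09  0.07] 0.019
30 9.26 [0.6223 0.0499 0.1252] [ 0.2   0.97 -0.21] 0.0188
36 9.77 [0.6235 0.0629 0.1194] [0.34 0.02 0.61] 0.0188
42 10.28 [0.6246 0.0752 0.1121] [ 0.07  0.5  -0.83] 0.0189
```

View pics/s2.png

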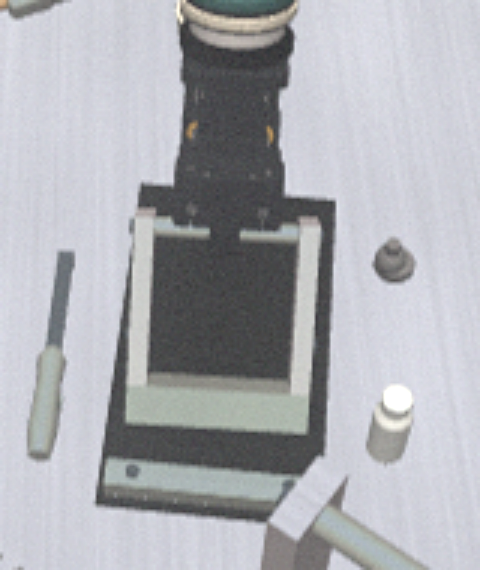

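The picture shows the bracket leaning about 42° and held on the front finger, with the foot's underside visible at (215,410) and nothing disturbed. I continue letting it down, slower near the mat.

```bash
python3 - <<'E'
from h import *
from cell import manip,cams
for th in(48,54,60,66,72): go(manip,th,.04)
for th in(76,80,83,86,88,90): go(manip,th,.025)
d=cams.capture("side");W=cloud(d);p=W[140:330,230:390].reshape(-1,3);q=(p-O)@np.c_[D,np.cross(Z,D),Z]
for a,b in((.03,.06),(.06,.1),(.1,.14),(.14,.18),(.18,.21)):
    k=(q[:,0]>a)&(q[:,0]<b)&(abs(abs(q[:,1])-.058)<.006);print(a,np.nanpercentile(q[k,2],[50,90]).round(4))
cv2.imwrite("pics/s3.png",cv2.convertScaleAbs(cv2.resize(d["image"][140:330,230:390],None,fx=3,fy=3),alpha=1.7))
E
```

```text
48 10.83 [0.6256 0.0867 0.1035] [ 0.53  0.46 -0.9 ] 0.019
54 11.34 [0.6264 0.0972 0.0938] [ 0.43  0.29 -0.43] 0.019
60 11.85 [0.6273 0.1065 0.0831] [ 0.42 -0.24 -0.47] 0.0189
66 12.37 [0.6282 0.1147 0.0716] [-0.6   0.79 -1.51] 0.0193
72 12.88 [0.6287 0.122  0.0588] [-0.01  0.99 -1.2 ] 0.0188
76 13.42 [0.6292 0.1259 0.0502] [-0.12  0.11 -1.32] 0.0188
80 13.95 [0.6295 0.1294 0.0411] [-0.22  0.19 -0.98] 0.0189
83 14.39 [0.6296 0.1314 0.034 ] [-0.01  1.54 -0.68] 0.0192
86 14.83 [0.6298 0.133  0.0268] [-0.43  1.04 -0.94] 0.0186
88 15.18 [0.6299 0.1338 0.022 ] [-0.12 -0.03 -1.25] 0.0192
90 15.53 [0.6299 0.1344 0.0172] [0.1  0.69 0.93] 0.0191
0.03 [0.0069 0.0385]
0.06 [0.0389 0.041 ]
0.1 [0.0383 0.041 ]
0.14 [0.0375 0.0403]
0.18 [0.0357 0.04  ]
```

View pics/s3.png

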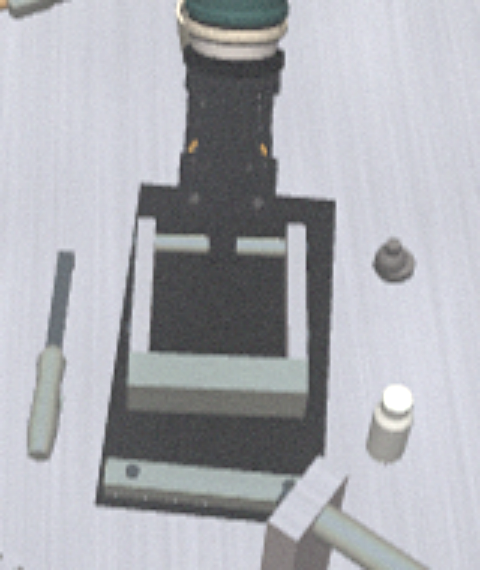

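The bracket lies flat, with its upper faces about 40 mm up and the foot about 50 mm from the stop. I ease the finger off, stand the tool upright, and push back on the middle of the crossbar until it seats.

```bash
python3 - <<'E'
from h import *
from cell import manip,cams
go(manip,90,.01,off=.003)
manip.set_gripper(.036); go(manip,90,.02,s=.004,off=.003)
B=bar_at(B0,np.pi/2,BY)
manip.move_linear(tcp(B,0,.011,.004,BY),rate=.03,rot=rot(0,1,BY).as_rotvec())
f0=manip.state()["contact_force"]; print("f0",f0)
A=np.array([.6176,-.055,0]); X=(B-A)@D; lat=(B-A)-X*D; print("bar X",X,"lat",lat)
def push(x,rate,yaw):
    manip.move_linear(A+lat*[1,1,0]+x*D+[0,0,B[2]-.011],rate=rate,rot=rot(0,1,yaw).as_rotvec())
    s=manip.state(); f=(s["contact_force"]-f0)@D; print(round(x,4),round(s["clock"],2),"F",round(f,2),(s["contact_force"]-f0).round(1)); return f
push(X+.0,.03,BY)
x=.158; push((X+x)/2,.03,BY-.5*(BY-YAW)); push(x,.03,YAW)
while x>.145:
    x-=.001
    if push(x,.01,YAW)>9: break
d=cams.capture("side");np.savez("side4.npz",**d);cv2.imwrite("pics/s4.png",cv2.convertScaleAbs(cv2.resize(d["image"][140:330,230:390],None,fx=3,fy=3),alpha=1.7))
E
```

```text
90 16.03 [0.6304 0.1366 0.0163] [-0.43 -3.    3.9 ] 0.0194
90 16.88 [0.6306 0.1387 0.0176] [-1.37 -1.52  4.04] 0.0359
f0 [0.08566556 0.78646779 0.80089632]
bar X 0.19266467012611188 lat [-0.01075997  0.00132116  0.0225    ]
0.1927 17.84 F 0.22 [ 0.3  0.2 -0.6]
0.1753 18.57 F -0.49 [ 0.1 -0.5 -0.9]
0.158 19.29 F -1.86 [ 0.1 -1.9 -0.1]
0.157 19.54 F -0.43 [ 0.4 -0.5 -0.1]
0.156 19.79 F 1.61 [ 0.4  1.6 -1.7]
0.155 20.04 F 1.47 [ 1.1  1.3 -1.9]
0.154 20.29 F 2.18 [ 1.1  2.1 -1.4]
0.153 20.54 F 0.73 [ 0.   0.7 -1. ]
0.152 20.79 F 1.21 [ 0.6  1.1 -1.1]
0.151 21.04 F 0.35 [-0.6  0.4 -1.1]
0.15 21.29 F 1.63 [-0.4  1.7 -1.4]
0.149 21.54 F 1.3 [ 0.1  1.3 -1.3]
0.148 21.79 F 0.92 [ 0.5  0.9 -1. ]
0.147 22.04 F 1.09 [ 0.6  1.  -1.9]
0.146 22.29 F 1.96 [ 0.9  1.9 -0.4]
0.145 22.54 F 1.9 [ 0.4  1.9 -0.8]
```

View pics/s4.png

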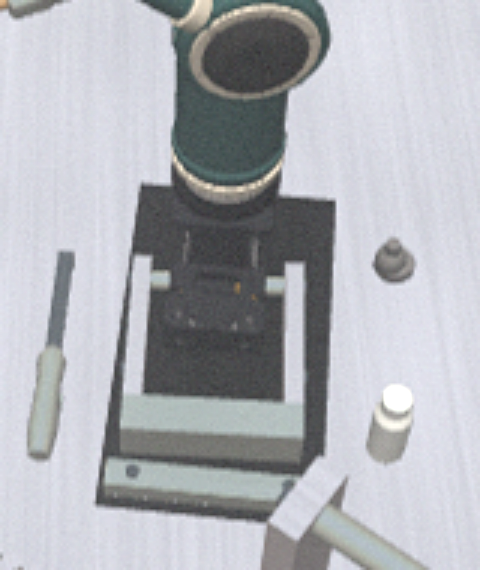

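My stop estimate had the wrong sign: the bar sits 11 mm ahead of the tool centre, so the seated tool X is about 0.129. The picture shows about 16 mm of gap still to the stop, so I continue.

```bash
python3 - <<'E'
from h import *
from cell import manip,cams
B=bar_at(B0,np.pi/2,BY);A=np.array([.6176,-.055,0]); lat=(B-A)-((B-A)@D)*D
f0=np.array([.09,.79,.8])
def push(x,rate):
    manip.move_linear(A+lat*[1,1,0]+x*D+[0,0,B[2]-.011],rate=rate,rot=rot(0,1,YAW).as_rotvec())
    s=manip.state(); f=(s["contact_force"]-f0)@D; print(round(x,4),round(s["clock"],2),"F",round(f,2),(s["contact_force"]-f0).round(1),s["gripper_width"].round(4)); return f
push(.134,.02);x=.134
while x>.124:
    x-=.001
    if push(x,.01)>10: manip.dwell(.3); break
d=cams.capture("side");cv2.imwrite("pics/s5.png",cv2.convertScaleAbs(cv2.resize(d["image"][190:310,250:360],None,fx=5,fy=5,interpolation=2),alpha=1.7))
E
```

```text
Traceback (most recent call last):
AttributeError: 'float' object has no attribute 'round'
```

```bash
python3 - <<'E'
from h import *
from cell import manip,cams
B=bar_at(B0,np.pi/2,BY);A=np.array([.6176,-.055,0]); lat=(B-A)-((B-A)@D)*D
f0=np.array([.09,.79,.8])
def push(x,rate):
    manip.move_linear(A+lat*[1,1,0]+x*D+[0,0,B[2]-.011],rate=rate,rot=rot(0,1,YAW).as_rotvec())
    s=manip.state(); f=(s["contact_force"]-f0)@D; print(round(x,4),round(s["clock"],2),"F",round(f,2),(s["contact_force"]-f0).round(1),round(s["gripper_width"],4)); return f
x=.134
while x>.124:
    x-=.001
    if push(x,.01)>10: manip.dwell(.3); break
d=cams.capture("side");cv2.imwrite("pics/s5.png",cv2.convertScaleAbs(cv2.resize(d["image"][190:310,250:360],None,fx=5,fy=5,interpolation=2),alpha=1.7))
E
```

```text
0.133 23.54 F 0.21 [ 0.6  0.1 -2. ] 0.036
0.132 23.79 F 3.48 [ 2.   3.3 -2.6] 0.0362
0.131 24.04 F 5.35 [ 2.5  5.1 -1.9] 0.0367
0.13 24.29 F 5.64 [ 2.8  5.3 -1.7] 0.0388
0.129 24.54 F 4.98 [ 1.9  4.8 -1.4] 0.0409
0.128 24.79 F 5.77 [ 2.9  5.5 -1.2] 0.0429
0.127 25.04 F 5.41 [ 2.1  5.2 -1.7] 0.0452
0.126 25.29 F 5.6 [ 1.9  5.4 -2.8] 0.0469
0.125 25.54 F 5.54 [ 2.6  5.3 -0.7] 0.0484
0.124 25.79 F 4.71 [ 2.2  4.5 -1.4] 0.0506
```

View pics/s5.png

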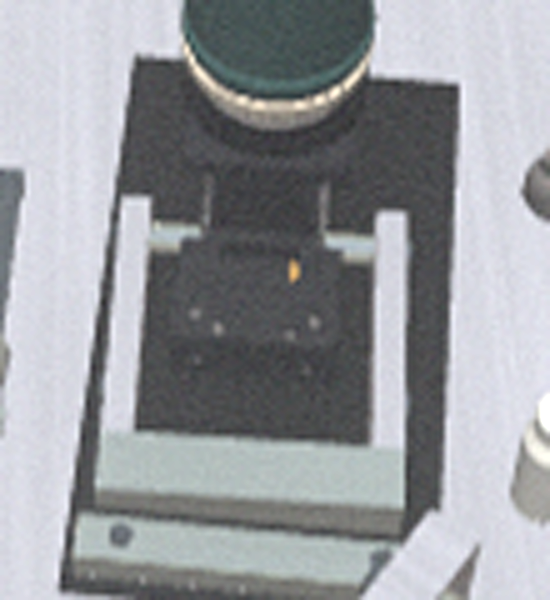

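The 3 N finger force was yielding, so the fingers opened from 36 to 51 mm while the bracket sat against the stop from about x=0.131. The picture suggests a slight skew remains, with visible underside about 12 px on the left and 18 px on the right. I back off, stiffen the fingers and press again at the middle.

```bash
python3 - <<'E'
from h import *
from cell import manip,cams
B=bar_at(B0,np.pi/2,BY);A=np.array([.6176,-.055,0]); lat=(B-A)-((B-A)@D)*D
f0=np.array([.09,.79,.8])
def push(x,rate):
    manip.move_linear(A+lat*[1,1,0]+x*D+[0,0,B[2]-.011],rate=rate,rot=rot(0,1,YAW).as_rotvec())
    s=manip.state(); f=(s["contact_force"]-f0)@D; print(round(x,4),round(s["clock"],2),"F",round(f,2),(s["contact_force"]-f0).round(1),round(s["gripper_width"],4)); return f
push(.140,.05); manip.set_gripper(.036,30); push(.134,.02);x=.134
while x>.126:
    x-=.001
    if push(x,.01)>12: manip.dwell(.3); break
push(x+.008,.02)                       # off the bar, between the fingers
p=manip.state()["tool_pos"]; manip.move_linear([p[0],p[1],.13],rate=.08)
manip.move_linear(p+[0,0,.24],rate=.2); manip.move_linear(p+.02*D*0+np.array([-.05,.16,.30]),rate=.2)
d=cams.capture("side");np.savez("side6.npz",**d);t=cams.capture("top");np.savez("top6.npz",**t)
W=cloud(d)
q=(W-A)@np.c_[D,np.cross(Z,D),Z]   # rest axes
sel=(q[...,2]>.034)&(q[...,2]<.046)&(q[...,0]>-.03)&(q[...,0]<.06)&(abs(q[...,1])<.09)
# foot top surface: rear edge per lateral strip; stop top front edge likewise
for y in np.arange(-.055,.06,.02):
    k=sel&(abs(q[...,1]-y)<.006);m=(q[...,2]>.018)&(q[...,2]<.027)&(abs(q[...,1]-y)<.006)&(q[...,0]<.02)&(q[...,0]>-.04)
    print(round(y,3),"foot x",np.percentile(q[k][:,0],[3,97]).round(4),"stop x",np.percentile(q[m][:,0],[3,97]).round(4) if m.any() else None)
cv2.imwrite("pics/s6.png",cv2.convertScaleAbs(cv2.resize(d["image"][190:310,250:360],None,fx=5,fy=5,interpolation=2),alpha=1.7))
E
```

```text
0.14 26.31 F -0.88 [-0.3 -0.9 -1.4] 0.0361
0.134 26.98 F -0.61 [ 0.6 -0.7 -0.6] 0.0361
0.133 27.23 F -0.76 [-0.  -0.8 -0.7] 0.0358
0.132 27.48 F 2.52 [-0.1  2.5 -1.7] 0.0356
0.131 27.73 F 4.45 [ 1.8  4.3 -2.4] 0.0358
0.13 27.98 F 5.57 [ 3.2  5.2 -2.1] 0.0359
0.129 28.23 F 9.06 [ 3.7  8.7 -1.9] 0.0362
0.128 28.48 F 10.21 [ 5.   9.7 -1.6] 0.0359
0.127 28.73 F 12.22 [ 6.  11.6 -2.5] 0.036
0.135 29.57 F -1.39 [-1.  -1.3 -0.8] 0.0362
-0.055 foot x [0.0018 0.0584] stop x [-0.009   0.0029]
-0.035 foot x [0.0012 0.0291] stop x [-0.0243  0.0024]
-0.015 foot x [0.0004 0.0288] stop x [-0.0252  0.0023]
0.005 foot x [0.0005 0.0273] stop x [-0.0252  0.0021]
0.025 foot x [-0.0002  0.0276] stop x [-0.0244  0.0016]
0.045 foot x [-0.0004  0.0271] stop x [-0.0237  0.001 ]
```

View pics/s6.png

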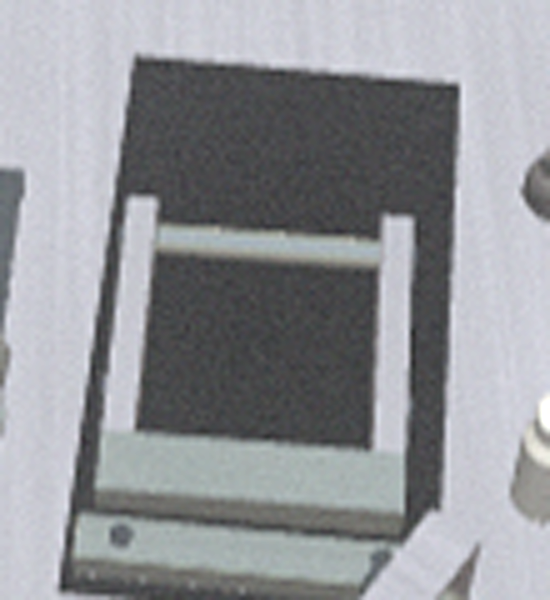

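Depth gives the foot edge and the stop edge near-parallel slopes (-1.26° and -1.1°) with gaps around 0. I check squareness more finely with sub-pixel edges cast onto heights of 40 mm and 24 mm.

```bash
python3 - <<'E'
from h import *
A=np.array([.6176,-.055,0]);M=np.c_[D,np.cross(Z,D),Z]
d=dict(np.load("side6.npz"));g=cv2.GaussianBlur(d["image"],(5,1),0).astype(float).mean(2)
print("col 295 rows 270-312:",g[270:312,295].round().astype(int).tolist())
print("col 325 rows 270-312:",g[270:312,325].round().astype(int).tolist())
def sub(gr,i):
    a,b,c=gr[i-1],gr[i],gr[i+1];return i+.5*(a-c)/(a-2*b+c) if a-2*b+c else i
F=[];S=[]
for u in range(272,328):
    col=g[:,u];dg=np.gradient(col); base=int(284.5+(u-270)*.075)
    i=base-4+np.argmin(dg[base-4:base+9]); j=i+1+np.argmax(dg[i+1:i+9])
    F.append((u,sub(dg,i)));S.append((u,sub(-dg,j)))
def fit(P,h):
    q=(ray(d,P,h)-A)@M; 
    k=np.ones(len(q),bool)
    for _ in range(4):
        c=np.polyfit(q[k,1],q[k,0],1);r=q[:,0]-np.polyval(c,q[:,1]);k=abs(r)<max(2*r[k].std(),.0004)
    return np.rad2deg(np.arctan(c[0])).round(2),np.polyval(c,[-.05,0,.05]).round(4),k.sum(),r[k].std().round(5)
print("foot z=.040",fit(np.array(F),.040));print("stop z=.024",fit(np.array(S),.024))
# far edge of foot (mat side) and crossbar as second yaw check, from depth
q=(cloud(d)-A)@M; k=(q[...,2]>.022)&(q[...,2]<.034)&(abs(q[...,0]-.14)<.025)&(abs(q[...,1]+.01)<.045)
c=np.polyfit(q[k][:,1],q[k][:,0],1);print("bar yaw",np.rad2deg(np.arctan(c[0])),c[1],k.sum())
E
```

```text
col 295 rows 270-312: [41, 43, 41, 42, 43, 42, 41, 64, 94, 102, 102, 103, 102, 104, 101, 101, 102, 102, 104, 89, 67, 64, 66, 58, 43, 73, 99, 102, 102, 100, 103, 103, 102, 101, 86, 64, 65, 64, 53, 45, 42, 64]
col 325 rows 270-312: [100, 103, 103, 102, 103, 102, 105, 107, 106, 106, 105, 102, 105, 103, 103, 103, 105, 104, 105, 104, 106, 98, 79, 64, 66, 68, 59, 41, 81, 95, 76, 64, 69, 74, 84, 94, 107, 118, 122, 122, 121, 122]
foot z=.040 (np.float64(-0.87), array([0.0023, 0.0016, 0.0008]), np.int64(56), np.float64(0.0002))
stop z=.024 (np.float64(0.36), array([-0.0044, -0.0041, -0.0038]), np.int64(53), np.float64(0.00027))
bar yaw -0.8824589676957403 0.1385997616916209 176
```

The foot edge and the bar both give -0.87° while the stop gives about +0.4°, so the file-side corner is touching and the vial side is still about 2 mm open. I push the crossbar near its vial-side end to square it.

```bash
cat > sq.py <<'E'
from h import *
A=np.array([.6176,-.055,0]);M=np.c_[D,np.cross(Z,D),Z]
def sub(gr,i):
    a,b,c=gr[i-1],gr[i],gr[i+1];return i+.5*(a-c)/(a-2*b+c) if a-2*b+c else i
def check(d):
    g=cv2.GaussianBlur(d["image"],(5,1),0).astype(float).mean(2);F=[];S=[]
    for u in range(272,328):
        dg=np.gradient(g[:,u]); base=int(284.5+(u-270)*.075)
        i=base-4+np.argmin(dg[base-4:base+9]); j=i+1+np.argmax(dg[i+1:i+9])
        F.append((u,sub(dg,i)));S.append((u,sub(-dg,j)))
    for n,P,h in(("foot",F,.04),("stop",S,.024)):
        q=(ray(d,np.array(P),h)-A)@M;c=np.polyfit(q[:,1],q[:,0],1);print(n,"deg",np.rad2deg(np.arctan(c[0])).round(2),"x at y=-.05,0,.05",np.polyval(c,[-.05,0,.05]).round(4))
    q=(cloud(d)-A)@M; k=(q[...,2]>.022)&(q[...,2]<.034)&(abs(q[...,0]-.14)<.025)&(abs(q[...,1]+.01)<.045)
    c=np.polyfit(q[k][:,1],q[k][:,0],1);print("bar deg",np.rad2deg(np.arctan(c[0])),c[1])
E
python3 - <<'E'
from sq import *
from cell import manip,cams
B=bar_at(B0,np.pi/2,BY); y=((B-A)@M)[1]-.034; print("y",y)
P=lambda x,z: A+M@[x,y,z]
r=rot(0,1,YAW).as_rotvec()
manip.move_pose(P(.136,.20),r); manip.move_linear(P(.136,.09),rate=.15); manip.move_linear(P(.136,.0115),rate=.06)
manip.dwell(.2);f0=manip.state()["contact_force"];x=.134;print(f0)
while x>.121:
    manip.move_linear(P(x,.0115),rate=.01); s=manip.state(); f=(s["contact_force"]-f0)@M; print(round(x,4),round(s["clock"],2),f.round(1))
    if f[0]>9: break
    x-=.001
manip.move_linear(P(x+.008,.0115),rate=.02);manip.move_linear(P(x+.008,.10),rate=.08)
p=manip.state()["tool_pos"];manip.move_linear(p+[0,0,.13],rate=.2);manip.move_linear(p+[-.08,.16,.20],rate=.2)
d=cams.capture("side");np.savez("side7.npz",**d);check(d)
cv2.imwrite("pics/s7.png",cv2.convertScaleAbs(cv2.resize(d["image"][265:315,255:345],None,fx=8,fy=8,interpolation=2),alpha=1.8))
E
```

```text
y -0.023159225335168447
[-0.24245345 -0.30948867 -0.64499089]
0.134 36.87 [ 1.6 -0.4  0.5]
0.133 37.12 [-0.5 -0.2  0.4]
0.132 37.37 [ 0.1 -0.3  0.4]
0.131 37.62 [ 2.4 -0.9 -0.1]
0.13 37.87 [ 3.7 -3.2 -1.6]
0.129 38.12 [ 6.6 -2.1 -0.8]
0.128 38.37 [ 7.7 -5.3 -0.2]
0.127 38.62 [ 8.6 -5.  -1.5]
0.126 38.87 [12.6 -5.2 -0.5]
foot deg 0.06 x at y=-.05,0,.05 [0.0003 0.0003 0.0004]
stop deg 0.22 x at y=-.05,0,.05 [-0.0042 -0.004  -0.0038]
bar deg 0.12794744923188714 0.13727020357742473
```

View pics/s7.png

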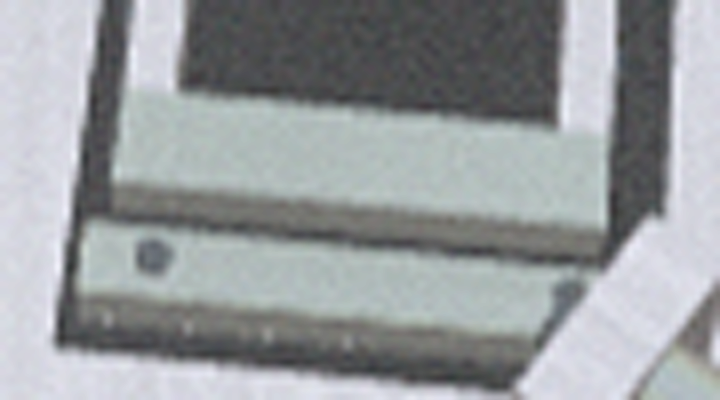

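The foot edge (0.06°) and stop edge (0.22°) are now parallel, and the strip between them is uniform. I finish with one centred press to confirm both corners are seated, retract clear, recheck and hand in if it is good.

```bash
python3 - <<'E'
from sq import *
from cell import manip,cams,order
B=bar_at(B0,np.pi/2,BY); y=((B-A)@M)[1]; P=lambda x,z: A+M@[x,y,z]
r=rot(0,1,YAW).as_rotvec()
manip.move_pose(P(.136,.18),r); manip.move_linear(P(.136,.08),rate=.2); manip.move_linear(P(.136,.0115),rate=.07)
f0=manip.state()["contact_force"];x=.133
while x>.122:
    manip.move_linear(P(x,.0115),rate=.01); s=manip.state(); f=(s["contact_force"]-f0)@M; print(round(x,4),round(s["clock"],2),f.round(1))
    if f[0]>9: break
    x-=.001
manip.move_linear(P(x+.008,.0115),rate=.02);manip.move_linear(P(x+.008,.10),rate=.08)
p=manip.state()["tool_pos"];manip.move_linear(p+[0,0,.13],rate=.25);manip.move_linear(p+[-.08,.16,.20],rate=.25)
d=cams.capture("side");check(d)
# bystanders: change from the first pictures outside mat region
a=np.load("side0.npz")["image"];df=cv2.absdiff(a,d["image"]).max(2)
for n,(u,v,w,h) in dict(file=(238,220,20,75),vial=(350,265,22,32),imp=(352,215,20,20),cup=(286,132,28,32),brush=(205,122,60,30),small=(203,288,40,70),big=(345,300,90,110)).items(): print(n,(df[v:v+h,u:u+w]>30).sum(),end="; ")
print(manip.state()["clock"])
E
```

```text
0.133 45.67 [-0.8  1.7 -0.2]
0.132 45.92 [-0.1 -0.4  0.3]
0.131 46.17 [0.1 0.2 0.1]
0.13 46.42 [ 0.2  0.3 -1.4]
0.129 46.67 [ 4.6  1.2 -1.1]
0.128 46.92 [ 7.2  0.4 -1.1]
0.127 47.17 [11.9  0.6 -2.1]
foot deg 0.37 x at y=-.05,0,.05 [-0.0003  0.      0.0004]
stop deg 0.21 x at y=-.05,0,.05 [-0.0042 -0.004  -0.0038]
bar deg -0.2821616412059903 0.13721495860289612
file 0; vial 0; imp 0; cup 0; brush 0; small 0; big 0; 50.6083
```

```bash
python3 -c "
from cell import order,manip
print(order.close_job(),manip.state()['clock'])"
```

```text
the job is handed in; nothing more can be done
the job is handed in; nothing more can be done
```

The middle-sized bracket is lying on its side on the mat with the underside of its foot square against the stop, and I have handed the job in at about 51 s on the robot's clock.

**Tipping:** I straddled the crossbar loosely, with a 19 mm gap around the 14 mm bar. The rear finger pushed it past balance, and the front finger let it down slowly to flat, with contact forces of about 1–2 N and no squeezing or lifting.

**Pushing back:** I pushed on the crossbar, with three things to correct along the way:
- I first misjudged which side of the tool centre the bar sat on, so the first push stopped about 16 mm short.
- The fingers then gave way at the 3 N grip setting, so I stiffened them.
- The first seating was about 1° out of square. I fixed it with a push near the vial-side end of the bar and a final centred press.

**Last checks:**
- **Seating:** the final press rose steeply to 12 N with almost no sideways force, so the foot is seated against the stop.
- **Squareness:** the foot edge measured 0.37° against 0.21° for the stop. The rougher depth reading of the bar gave -0.28°, so the two disagree by about half a degree, near measuring noise.
- **Dark strip:** about 4 mm of black shows between the foot and the steel of the stop. I took it to be the rubber facing because of the firm contact.
- **Surroundings:** no pixel changes in the camera regions around the other objects, and the gripper was clear of everything.

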